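Index a hub round by one click of the knurled dial

TASK

The hub on the indexing fixture is finished at this station: index it round to the next one. Push the lock lever with a fingertip until it is fully open, stroke the knurled dial by its rim clockwise (seen from above) until it clicks into the very next station, then push the lever fully home again so that the dial is locked. Only push, gently, with the fingers: do not grip or lift anything, do not touch the hub, which must ride round with the dial, and leave the loose parts lying round the fixture where they are.

Things in the scene. Friction and masses are not known exactly. Their poses are not given: they have to be found in the camera images.
- index_fixture: Indexing fixture screwed to the bench: grey base plate 160 x 160 x 12 mm. Origin at the centre of its underside, on the bench and on the dial's upright axis; z up. Its -x edge is the front, roughly toward the robot, where the lock lever's handle sticks out; +y is its left. Nothing on it but the dial, hub and lever handle is higher than 27 mm. At its +x edge stands the low housing of the dial's spring detent, at the front a low steel block with the reading mark.
- dial_top (a point): Centre of the top face of the steel dial, 48 mm above the bench. The dial is a disc of 96 mm diameter turning about the upright axis; its knurled rim stands free all round from 28 to 48 mm above the bench. The steel hub rests on it inside a raised register ring (74 mm outside diameter, 3 mm high). Twelve engraved lines on the dial's top, one for each station.
- dial_part (a joint): Angle of the dial, rad, growing clockwise seen from above; 0 at the start. A spring detent gives twelve stations 30 degrees (0.524 rad) apart; leaving one takes about 2 N along the rim, and once past half way (0.26 rad) and let go, it clicks on into the next by itself. With the lever home the dial is locked, with 0.03 rad of play. The rim runs 25 mm for one station.
- lever_part (a joint): Angle of the lock lever, rad: 0 fully home (nose in a notch under the dial, dial locked, against its stop), 0.35 fully open (other stop). It stays where it is left and needs about 1 to 2 N at the handle. It goes home only when the dial sits in a station.
- lever_handle (a point): Middle of the lever's upright black grip, 17 mm diameter, from 33 to 63 mm above the bench; this point is 54 mm above it. The lever turns about an upright pivot at x = -55, y = -40 mm of the fixture; the grip is 55 mm from the pivot: at x = -110, y = -40 mm of the fixture when home, and 19 mm farther to the fixture's +y (left) when fully open. Push it toward +y to open and toward -y to lock.
- hub: The turned steel hub resting loose in the register on the dial, where its weight keeps it: flange 66 mm diameter from 48 to 62 mm above the bench, boss 36 mm diameter up to 86 mm. Origin at the centre of its underside, on the dial's axis. Not to be touched.
- bearing: Bystander: loose ball bearing, 40 mm diameter, 12 mm high, lying flat left of the fixture; origin at the centre of its underside.
- hex_bolt: Bystander: loose steel hexagon bolt with nut, 68 mm long, 22 mm wide, lying left of the fixture; origin under its middle, its length along its y.
- brass_elbow: Bystander: loose brass pipe elbow, 62 x 47 x 26 mm, lying right of the fixture; origin at the centre of its underside.
- dial_mark (a point): Middle of that engraved line on the dial's top, 41 mm from its axis, which faces the reading mark (the fixture's front) at the start; it turns with the dial. To drag the dial, press a finger radially on the rim with 5 to 10 N and carry it round with the rim, its face kept tangent; pressed less, it slips.

How it is judged:
By the outcome, as a careful person would: the job done as asked, in the order asked, and still so for the second after the job is handed in, with the robot touching nothing.
It also fails if it takes over 53 s, if anything falls off the work surface, if the arm or the gripper's body presses on something with over 40 N, if the wrist force passes 120 N, or if a joint passes its speed limit or range.

ROBOT

A 6-joint arm with a two-finger parallel gripper is mounted at the origin on a cart in front of the work surface, level with it; the furniture and walls round the work are solid. World frame = base frame: x ahead of the robot, y to its left, z up, the work surface at z = 0. Lengths are in m, angles in rad, forces in N, time in s.
With the tool pointing down it reaches from about 0.3 to 0.875 m from the base axis. Payload 6.4 kg.
Tool frame: the origin (TCP) lies midway between the tips of the shut fingers; the grasp point (between the pads) lies 19 mm behind it (manip.pinch_z is the distance from the TCP to the grasp point, in m); y points along the fingers, x is the direction in which the jaws open and shut, and the axes are right-handed (so a half turn about y gives the same grasp; the last joint's range is limited). The gripper opens to 85 mm and grips with 20 to 120 N. Pads are 22 mm wide; open, the fingers measure 114 mm over their backs; the gripper's body (76 mm by 85 mm) begins 54 mm behind the grasp point. The pads swing forward as they close: fully open they stand 13 mm farther back than shut.
Start: joints at [0.941, 0.181, 1.607, -0, 1.354, -0.206], TCP at [0.236, 0.524, 0.231] pointing down, gripper open.
Joint ranges: [-2.99, 2.99], [-0.89, 2.07], [0.3, 2.58], [-1.14, 4.28], [0, 2.63], [-3.12, 3.12]. Speed limits (rad/s): [2.57, 2.57, 3.01, 3.14, 3.14, 3.14].

INTERFACE

Orientations are given as a 3x3 rotation matrix whose columns are the frame's x, y, z axes.
In Python, from cell import manip gives the robot as it stands.
- The arm moves only by the tool send_rows, never from a script. Its argument "commands" is a list of rows, each a list of 2 entries, a list of its own where there are three numbers: the shift along the tool's x, y, z in units of 0.5 m (1.0 is 0.5 m), then the turn, a rotation vector about the tool's x, y, z in units of pi/2 rad (1.0 is pi/2 rad). A call has 1 to 12 rows; each row is the pose to reach, as a shift and turn from the pose measured when the call began, along the tool's axes at that moment; what a row does not reach only later rows make up. A row lasts 1/8 s, in which the tool goes at most 62.5 mm and 10.7 degrees, less where a joint would pass 70% of its speed; a pose out of reach is approached as far as the arm can. A call with a number of a shift or a turn outside -1 to 1 is refused whole. A call with a gripper value outside its range is refused whole. "gripper" is the finger opening in mm, from 0 to 85.4, set as the call begins (left out, the last holds). The fingers move at their own pace and stop on an object; "newtons" is the grip in N (left out, the last holds). Time passes only in rows, so rows that repeat a pose let the fingers close. It gives the time, the measured TCP pose, the force and the opening at its end, in the units of the state.
- manip.sense(): the state, without advancing time (a new reading comes with each control period).
- manip.capture(name): name is "scene" or "side" or "wrist"; returns the picture (420x560x3 uint8, blue, green, red); there is no depth.
- manip.camera_info(name): a dict with "K" (3x3 intrinsics, pixels), "pose" (4x4, takes a point from camera to world coordinates). Camera axes: x right, y down, z forward; pixel columns grow to the right and rows downward; lengths in m; the calibration is good to about 2 mm. A picture is of the moment at which its call begins: read the wrist's pose just before it. camera_info takes no time and is no camera call; for the wrist camera it gives the pose at the moment of the call.
- manip.finish_job(): hands the job in, once; it reports no verdict.
Trained networks look in the newest picture that a camera, given by its name, has taken for a name from the list of things; names that differ only in an ending like _2 or _b are one class to them, and where a whole thing is asked for, a point or a joint stands for the part that bears it (a point fixed in the world has none). Each returns a list of dicts, best first, with "conf" (0 to 1); they miss things now and then, are a little off and sometimes report something else, mostly with a low value. They report only what shows in the picture. A call takes as long as a camera call.
- manip.trace(thing, camera): "mask" (420x560 bool, what is visible of it) and "box" ([left, top, width, height] in pixels, round what is visible of it).
The state is a dict: "time": time; "q": joint angles; "joint_velocities": joint speeds; "effort": joint torques, N m; "tcp_pos": TCP position; "orientation": TCP orientation; "force": force on the tool from outside, world axes, zero at the start; "wrist_torque": the same for the moment, N m; "opening": finger opening in m.
Only numpy, scipy, OpenCV 4.12 (cv2) and the standard library are available. Lean on these libraries where they do the work, as an engineer would, in place of code of your own. Each camera call takes 0.05 s, during which the arm holds its last target.

## Working session

There is one attempt and no reset: what is moved stays moved. The work goes in short steps, Python scripts to look and compute and a tool call to move; the robot and the scene stay as the last step left them, time stands still between calls to the robot, and variables do not carry over. Pictures are saved under pics/ and viewed, and the job is handed in when it is done.

Besides the shell and the picture viewer there is one more tool, called after ">>>" as a command line: name --argument value ..., lists and objects as JSON in quotes. send_rows: Moves the arm, as the interface text tells. Shifts and turns lie within -1 to 1; 1 stands for 0.5 m of shift or pi/2 rad of turn. Its arguments: {"type":"object","properties":{"commands":{"type":"array"},"gripper":{"type":"number"},"newtons":{"type":"number"}},"required":["commands"]}

```bash
mkdir -p pics; ls
python3 - <<'E'
from cell import manip
import cv2
print(manip.sense())
for n in ("scene","side","wrist"):
    im=manip.capture(n); cv2.imwrite(f"pics/{n}0.png",im)
    ci=manip.camera_info(n); print(n,ci["K"].tolist() if hasattr(ci["K"],'tolist') else ci["K"],ci["pose"])
E
```

```text
pics
{'time': 0.0, 'q': array([ 9.40679223e-01,  1.81512443e-01,  1.60797772e+00,  1.97494649e-05,
        1.35382588e+00, -2.06307064e-01]), 'joint_velocities': array([-0.00017197, -0.00137742, -0.00056993, -0.00110967, -0.00065883,
       -0.00029196]), 'effort': array([ 8.05227337e-04, -4.44861460e+01, -3.51347208e+01, -2.30148562e-04,
        8.77984450e-03,  1.03542578e-05]), 'tcp_pos': array([0.23611674, 0.52368986, 0.23041488]), 'orientation': array([[ 4.11239413e-01, -1.03106871e-03, -9.11526786e-01],
       [ 9.11525816e-01, -1.38105896e-03,  4.11240537e-01],
       [-1.68288949e-03, -9.99998515e-01,  3.71899873e-04]]), 'force': array([ 0.18286164,  0.15944794, -0.77538743]), 'wrist_torque': array([ 0.00784593, -0.01160444, -0.02086297]), 'opening': 0.0851909981481532}
scene [[427.5875192395907, 0.0, 276.67550685452943], [0.0, 427.5875192395907, 207.13711945148677], [0.0, 0.0, 1.0]] [[ 0.55047987 -0.53575885  0.64026116  0.01859039]
 [-0.83484219 -0.35622936  0.41968936 -0.33015285]
 [ 0.00322754 -0.76554758 -0.64337119  0.64532938]
 [ 0.          0.          0.          1.        ]]
side [[392.76267038558836, 0.0, 280.407175935896], [0.0, 392.76267038558836, 207.13029697943205], [0.0, 0.0, 1.0]] [[ 0.99980876 -0.01610699 -0.01109087  0.60513892]
 [ 0.00208698 -0.47601276  0.8794359  -0.70256152]
 [-0.01944446 -0.87929086 -0.47588811  0.47938157]
 [ 0.          0.          0.          1.        ]]
wrist [[335.16511851266955, 0.0, 277.9126032663205], [0.0, 335.16511851266955, 204.69859793389253], [0.0, 0.0, 1.0]] [[ 0.41140528  0.87411369  0.25820718  0.16984433]
 [ 0.91145152 -0.39413271 -0.1179641   0.55385707]
 [-0.00134614  0.28387438 -0.95886053  0.37252425]
 [ 0.          0.          0.          1.        ]]
```

View pics/scene0.png

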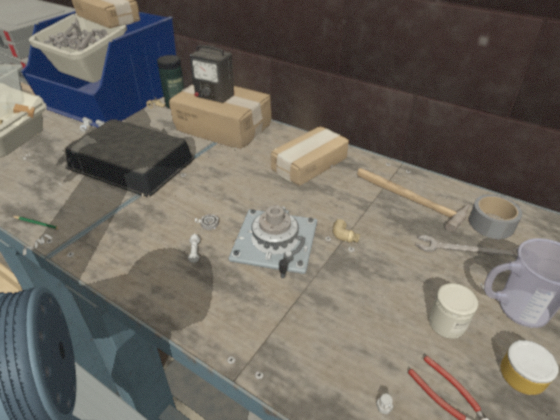

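View pics/side0.png

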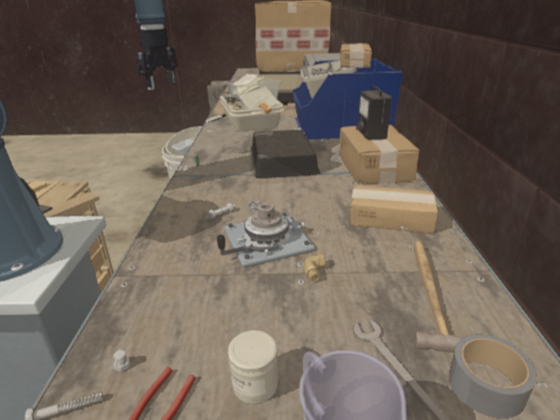

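View pics/wrist0.png

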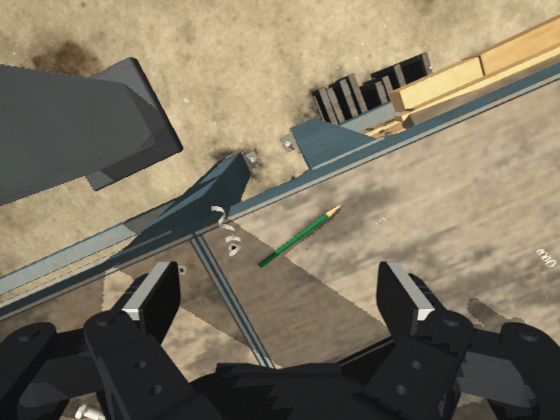

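```bash
cat > h.py <<'E'
import numpy as np, cv2
from cell import manip
def ray(n,uv,ci=None):
    ci=ci or manip.camera_info(n); K=np.array(ci["K"]);P=np.array(ci["pose"])
    d=P[:3,:3]@np.linalg.solve(K,[uv[0],uv[1],1.]); return P[:3,3],d
def atz(n,uv,z,ci=None):
    o,d=ray(n,uv,ci); return o+d*(z-o[2])/d[2]
def proj(n,p,ci=None):
    ci=ci or manip.camera_info(n); K=np.array(ci["K"]);P=np.array(ci["pose"])
    c=P[:3,:3].T@(np.asarray(p)-P[:3,3]); u=K@c; return u[:2]/u[2]
E
python3 - <<'E'
from h import *
for n,(x,y,w,h) in {"scene":(180,190,190,100),"side":(195,185,150,90)}.items():
    im=cv2.imread(f"pics/{n}0.png")[y:y+h,x:x+w]
    cv2.imwrite(f"pics/{n}0z.png",cv2.resize(im,None,fx=4,fy=4,interpolation=cv2.INTER_CUBIC))
    for t in("index_fixture","lever_handle","hub","dial_top","brass_elbow","hex_bolt","bearing"):
        for r in manip.trace(t,n)[:1]:
            m=r["mask"]; ys,xs=np.nonzero(m)
            print(n,t,round(r["conf"],2),r["box"],xs.mean().round(1),ys.mean().round(1))
            np.save(f"m_{n}_{t}.npy",m)
E
```

```text
scene index_fixture 0.85 [226.5, 212.2, 90.3, 67.1] 274.5 244.7
scene lever_handle 0.64 [277.0, 239.7, 28.4, 37.9] 290.6 255.1
scene hub 0.77 [256.9, 207.2, 32.4, 22.8] 274.4 221.1
scene dial_top 0.63 [250.7, 218.3, 48.9, 33.7] 274.3 235.4
scene brass_elbow 0.91 [330.1, 217.9, 29.6, 24.1] 343.3 232.2
scene hex_bolt 0.53 [188.2, 233.3, 11.2, 30.2] 193.3 248.3
scene bearing 0.54 [202.4, 215.9, 18.2, 14.1] 208.6 221.8
side index_fixture 0.55 [216.6, 215.9, 99.5, 51.3] 265.0 241.5
side lever_handle 0.6 [215.3, 231.8, 63.2, 21.8] 240.1 246.7
side hub 0.68 [251.3, 201.3, 32.9, 27.9] 265.9 216.8
side dial_top 0.81 [242.8, 216.0, 47.0, 28.5] 266.2 232.0
side brass_elbow 0.85 [306.6, 253.1, 22.2, 28.2] 313.8 266.6
side hex_bolt 0.74 [205.3, 203.3, 27.3, 14.6] 220.7 210.8
side bearing 0.49 [246.7, 199.2, 17.5, 13.3] 253.6 205.5
```

```bash
ls pics
```

```text
scene0.png
scene0z.png
side0.png
side0z.png
wrist0.png
```

View pics/scene0z.png

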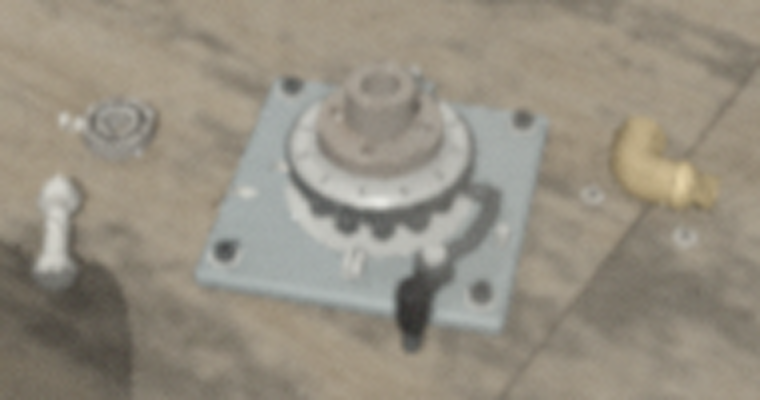

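View pics/side0z.png

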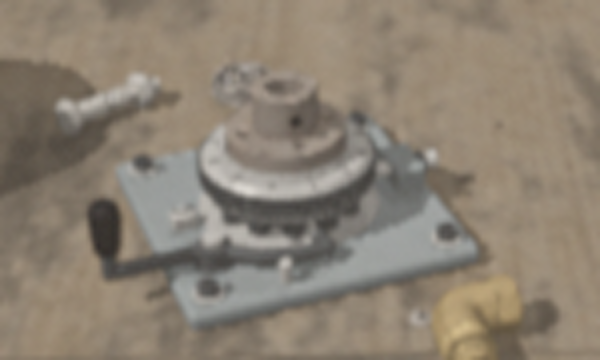

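Run:
```python
from h import *
from scipy.optimize import least_squares
O={"scene":[(180,190),{(1,1):(278,80),(1,-1):(549,120),(-1,-1):(502,323),(-1,1):(197,272)}],
   "side":[(195,185),{(-1,1):(117,167),(-1,-1):(190,316),(1,-1):(481,250)}]}
H={"scene":(410,300),"side":(103,226)}  # handle mid approx
CI={n:manip.camera_info(n) for n in O}
obs=[]
for n,(o,d) in O.items():
    for s,(u,v) in d.items(): obs.append((n,np.array([s[0]*.08,s[1]*.08,.012]),np.array([o[0]+(u-1.5)/4,o[1]+(v-1.5)/4])))
def T(p,l): c,s=np.cos(p[2]),np.sin(p[2]); return np.array([p[0]+c*l[0]-s*l[1],p[1]+s*l[0]+c*l[1],l[2]])
def res(p,ob=obs): return np.concatenate([proj(n,T(p,l),CI[n])-uv for n,l,uv in ob])
for name,ob in (("both",obs),("scene",[o for o in obs if o[0]=="scene"]),("side",[o for o in obs if o[0]=="side"])):
    r=least_squares(lambda p:res(p,ob),[.55,.0,0]); print(name,r.x.round(4),r.fun.round(1))
    p=r.x
    print(" handle",T(p,(-.11,-.04,.054)).round(4))
    for n in O: print(n,"pred handle top/bot/dialtop/hubtop",[ (4*(proj(n,T(p,l),CI[n])-O[n][0])+1.5).round(0).tolist() for l in((-.11,-.04,.063),(-.11,-.04,.033),(0,0,.048),(0,0,.086),(-.041,0,.048))])
```

```text
both [0.5645 0.031  0.3633] [-0.2 -1.6  1.2 -1.3  1.   0.9 -1.1  0.4 -0.9 -1.1 -0.4  0.2  0.3 -0.6]
 handle [ 0.4759 -0.0455  0.054 ]
scene pred handle top/bot/dialtop/hubtop [[415.0, 286.0], [414.0, 330.0], [383.0, 140.0], [383.0, 84.0], [365.0, 194.0]]
side pred handle top/bot/dialtop/hubtop [[101.0, 202.0], [107.0, 252.0], [286.0, 147.0], [284.0, 85.0], [214.0, 162.0]]
scene [0.5638 0.0311 0.3641] [-0.5 -1.4  1.  -1.2  0.8  1.1 -1.3  0.6]
 handle [ 0.4752 -0.0454  0.054 ]
scene pred handle top/bot/dialtop/hubtop [[414.0, 287.0], [413.0, 330.0], [382.0, 141.0], [382.0, 85.0], [364.0, 195.0]]
side pred handle top/bot/dialtop/hubtop [[100.0, 202.0], [105.0, 252.0], [285.0, 147.0], [282.0, 85.0], [212.0, 162.0]]
side [0.5654 0.0296 0.3577] [-0.5 -0.9 -0.3  0.6  0.7 -0.1]
 handle [ 0.4764 -0.0464  0.054 ]
scene pred handle top/bot/dialtop/hubtop [[417.0, 286.0], [416.0, 330.0], [386.0, 140.0], [386.0, 84.0], [367.0, 194.0]]
side pred handle top/bot/dialtop/hubtop [[102.0, 203.0], [107.0, 253.0], [288.0, 148.0], [285.0, 86.0], [215.0, 163.0]]
```

```bash
cat >> h.py <<'E'
from scipy.spatial.transform import Rotation as R
import json,os
FX=[0.5645,0.031,0.3633]
if os.path.exists("fx.json"): FX=json.load(open("fx.json"))
def W(l):
    c,s=np.cos(FX[2]),np.sin(FX[2]); return np.array([FX[0]+c*l[0]-s*l[1],FX[1]+s*l[0]+c*l[1],l[2]])
def F(w):
    c,s=np.cos(FX[2]),np.sin(FX[2]); d=np.array(w[:2])-FX[:2]; return np.array([c*d[0]+s*d[1],-s*d[0]+c*d[1],w[2]])
def Rt(a): # tool x at fixture angle a (deg), y down
    t=FX[2]+np.radians(a); x=np.array([np.cos(t),np.sin(t),0]); y=np.array([0,0,-1.]); return np.c_[x,y,np.cross(x,y)]
def rows(targets):  # (fixture pos m, angle deg)
    s=manip.sense(); p=np.array(s["tcp_pos"]); Q=np.array(s["orientation"])
    for l,a in targets:
        d=Q.T@(W(l)-p)/0.5; rv=R.from_matrix(Q.T@Rt(a)).as_rotvec()/(np.pi/2)
        print("[[%.4f,%.4f,%.4f],[%.4f,%.4f,%.4f]]"%(*d,*rv))
def st():
    s=manip.sense(); c,sn=np.cos(FX[2]),np.sin(FX[2]); f=s["force"]
    Q=Rt(0).T@np.array(s["orientation"])
    print("t %.2f F(mm) %s force_fix %s open %.4f rv %s"%(s["time"],(F(s["tcp_pos"])*1e3).round(1),np.round([c*f[0]+sn*f[1],-sn*f[0]+c*f[1],f[2]],2),s["opening"],R.from_matrix(Q).as_rotvec().round(4)))
E
python3 - <<'E'
from h import *
st(); rows([((-.110,-.09,.15),0)])
for n in("bearing","hex_bolt","brass_elbow"):
    m=np.load(f"m_scene_{n}.npy"); ys,xs=np.nonzero(m); print(n,F(atz("scene",(xs.mean(),ys.mean()),.01)).round(3))
E
```

```text
t 0.85 F(mm) [-131.4  577.5  231.3] force_fix [-0.11  0.89 -0.2 ] open 0.0855 rv [-0.000e+00 -7.836e-01  1.000e-04]
[[-0.9120,0.1626,-0.9759],[0.0000,0.4989,-0.0000]]
bearing [0.017 0.155 0.01 ]
hex_bolt [-0.068  0.159  0.01 ]
brass_elbow [ 0.05 -0.14  0.01]
```

>>> send_rows --commands '[[[-0.912,0.1626,-0.976],[0,0.499,0]],[[-0.912,0.1626,-0.976],[0,0.499,0]],[[-0.912,0.1626,-0.976],[0,0.499,0]],[[-0.912,0.1626,-0.976],[0,0.499,0]],[[-0.912,0.1626,-0.976],[0,0.499,0]],[[-0.912,0.1626,-0.976],[0,0.499,0]],[[-0.912,0.1626,-0.976],[0,0.499,0]],[[-0.912,0.1626,-0.976],[0,0.499,0]],[[-0.912,0.1626,-0.976],[0,0.499,0]],[[-0.912,0.1626,-0.976],[0,0.499,0]],[[-0.912,0.1626,-0.976],[0,0.499,0]],[[-0.912,0.1626,-0.976],[0,0.499,0]]]' --gripper 0 --newtons 20

```text
time: 2.35
tcp_pos: [0.4945, -0.0952, 0.1497]
orientation: [[0.936, 0.0, -0.351], [0.351, -0.0, 0.936], [-0.0, -1.0, -0.0]]
force: [-0.7, 1.0, -0.2]
opening: 0.0001
```

Run:
```python
from h import *
st(); rows([((-.110,-.09,.15),0)])
```

```text
t 2.35 F(mm) [-110.3  -93.1  149.7] force_fix [-0.31  1.22 -0.21] open 0.0001 rv [-0.0005  0.0044  0.    ]
[[0.0005,-0.0005,0.0063],[0.0003,-0.0028,-0.0000]]
```

Run:
```python
from h import *
ci=manip.camera_info("wrist")
im=manip.capture("wrist"); 
import pickle; pickle.dump(ci,open("w1.pkl","wb"))
cv2.imwrite("pics/w1.png",im)
for l in((-.11,-.04,.063),(-.11,-.04,.033),(0,0,.048),(-.041,0,.048),(-.08,.08,.012),(-.08,-.08,.012)): print(l,proj("wrist",W(l),ci).round(1))
for t in("lever_handle","dial_top"):
    for r in manip.trace(t,"wrist")[:1]: print(t,r["conf"],r["box"])
```

```text
(-0.11, -0.04, 0.063) [278.6 135.7]
(-0.11, -0.04, 0.033) [278.6 132.3]
(0, 0, 0.048) [440.4  73.1]
(-0.041, 0, 0.048) [380.   73.4]
(-0.08, 0.08, 0.012) [319.9 -41.6]
(-0.08, -0.08, 0.012) [314.  178.2]
lever_handle 0.96 [270.2, 113.9, 154.3, 44.5]
dial_top 0.72 [364.8, 0.0, 150.0, 140.8]
```

View pics/w1.png

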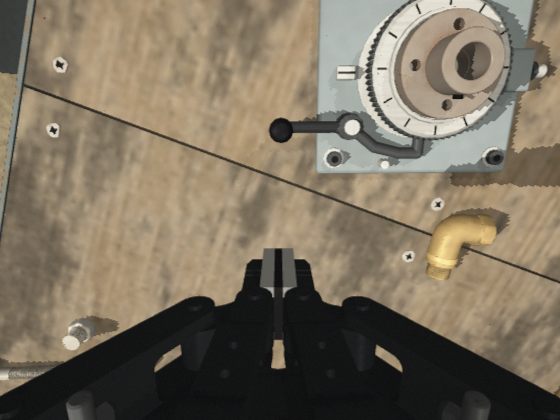

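Run:
```python
from h import *
import pickle; ci=pickle.load(open("w1.pkl","rb"))
s=manip.sense(); p=np.array(s["tcp_pos"]);Q=np.array(s["orientation"])
for d in((0,0,0),(0,0,.011),(0,0,-.011),(.0145,0,0),(0,-.03,.011)): print(d,proj("wrist",p+Q@np.array(d),ci).round(1))
im=cv2.imread("pics/w1.png"); cv2.imwrite("pics/w1z.png",cv2.resize(im[0:210,260:560],None,fx=2.6,fy=2.6,interpolation=cv2.INTER_CUBIC))
cv2.imwrite("pics/w1f.png",cv2.resize(im[220:360,180:380],None,fx=4,fy=4,interpolation=cv2.INTER_CUBIC))
```

```text
(0, 0, 0) [279.1 259.7]
(0, 0, 0.011) [279.1 237.7]
(0, 0, -0.011) [279.2 280.9]
(0.0145, 0, 0) [310.4 259.6]
(0, -0.03, 0.011) [279.3 268.6]
```

View pics/w1z.png

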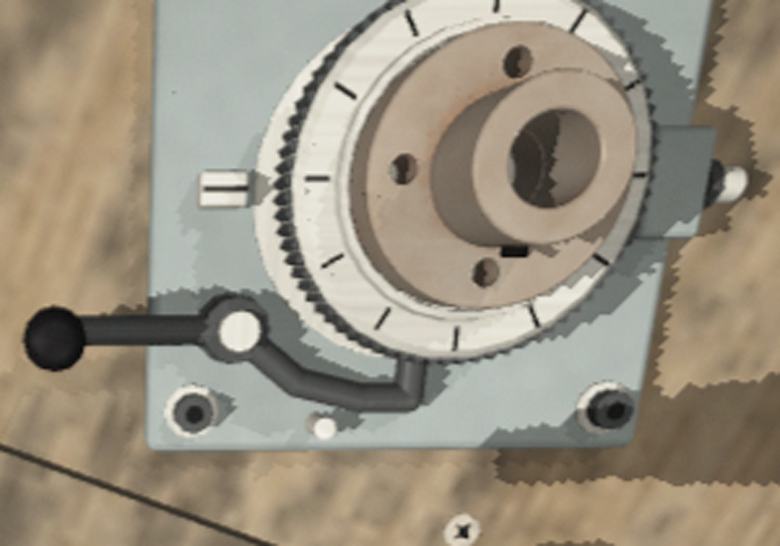

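View pics/w1f.png

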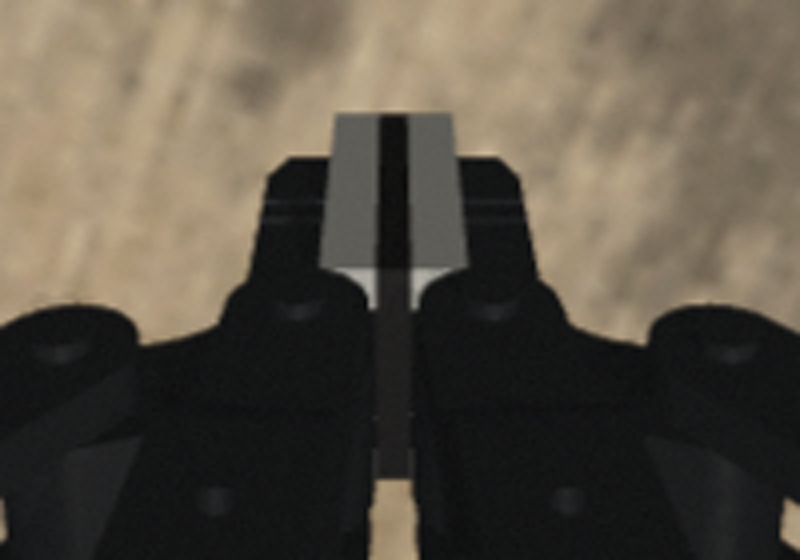

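```bash
python3 - <<'E'
from h import *
import pickle; ci=pickle.load(open("w1.pkl","rb"))
from scipy.optimize import least_squares
ob=[((-.11,-.04,.063),(281.2,130)),((-.08,-.08,.012),(317.7,172)),((.08,-.08,.012),(503.5,170.4)),((-.041,0,.048),(381.5,68.5))]
def T(p,l): c,s=np.cos(p[2]),np.sin(p[2]); return np.array([p[0]+c*l[0]-s*l[1],p[1]+s*l[0]+c*l[1],l[2]])
r=least_squares(lambda p:np.concatenate([proj("w",T(p,l),ci)-uv for l,uv in ob]),FX)
print(r.x,r.fun.round(1), "in old fixture frame",F([*r.x[:2],0]))
a=(np.array(FX)+r.x)/2; json.dump(a.tolist(),open("fx.json","w")); print(a)
E
python3 - <<'E'
from h import *
st(); rows([((-.110,-.084,.042),0),((-.110,-.073,.042),0)])
E
```

```text
[0.5637864  0.03557029 0.37128   ] [-0.7  0.2 -1.7  1.6  2.   0.9  0.4 -1.8] in old fixture frame [0.00095708 0.00452557 0.        ]
[0.5641432  0.03328514 0.36729   ]
t 2.50 F(mm) [-110.9  -90.9  149.8] force_fix [-0.1   0.14  0.56] open -0.0002 rv [0.0009 0.004  0.0004]
[[0.0019,0.2157,0.0136],[-0.0006,-0.0026,-0.0003]]
[[0.0018,0.2157,0.0356],[-0.0006,-0.0026,-0.0003]]
```

>>> send_rows --commands '[[[0.002,0.1,0.014],[0,0,0]],[[0.002,0.2,0.014],[0,0,0]],[[0.002,0.216,0.02],[0,0,0]],[[0.002,0.216,0.036],[0,0,0]],[[0.002,0.216,0.036],[0,0,0]]]'

```text
time: 3.12
tcp_pos: [0.489, -0.0737, 0.0439]
orientation: [[0.934, 0.002, -0.357], [0.357, -0.0, 0.934], [0.002, -1.0, -0.001]]
force: [0.1, -0.0, 0.3]
opening: 0.0002
```

Run:
```python
from h import *
st()
cv2.imwrite("pics/w2.png",manip.capture("wrist"));rows([((-.110,-.057,.042),0)])
```

```text
t 3.12 F(mm) [-108.6  -72.9   43.9] force_fix [ 0.05 -0.02  0.27] open 0.0002 rv [-0.0013  0.0027 -0.002 ]
[[-0.0031,0.0039,0.0327],[0.0011,-0.0019,0.0015]]
```

View pics/w2.png

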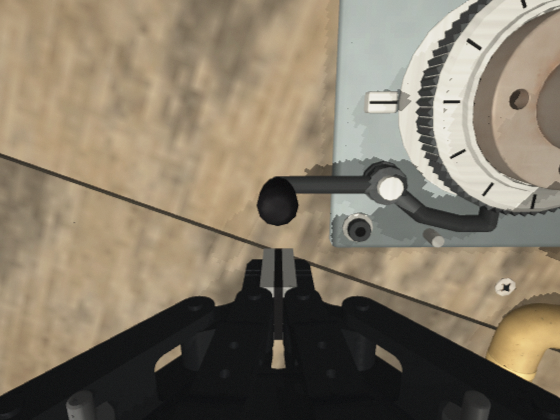

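>>> send_rows --commands '[[[-0.003,0.004,0.012],[0,0,0]],[[-0.003,0.004,0.022],[0,0,0]],[[-0.003,0.004,0.032],[0,0,0]]]'

```text
time: 3.55
tcp_pos: [0.4821, -0.0596, 0.0422]
orientation: [[0.934, 0.003, -0.356], [0.356, -0.001, 0.934], [0.003, -1.0, -0.002]]
force: [0.6, -1.9, 0.6]
opening: -0.0003
```

Run:
```python
from h import *
st()
cv2.imwrite("pics/w3.png",manip.capture("wrist"));rows([((-.109,-.045,.042),0)])
```

```text
t 3.55 F(mm) [-109.9  -57.2   42.2] force_fix [-0.15 -1.99  0.62] open -0.0003 rv [-0.0021  0.003  -0.0026]
[[0.0020,0.0000,0.0233],[0.0011,-0.0017,0.0015]]
```

View pics/w3.png

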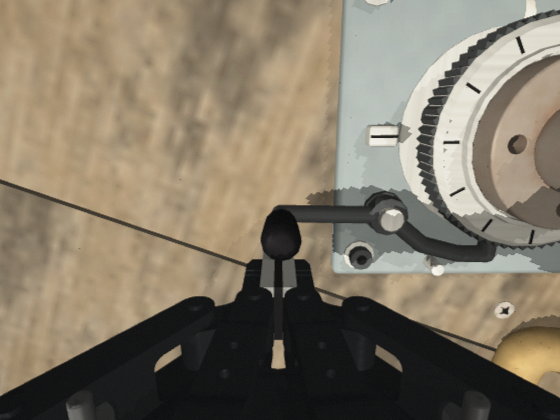

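>>> send_rows --commands '[[[0.001,0,0.008],[0,0,0]],[[0.002,0,0.016],[0,0,0]],[[0.003,0,0.024],[0,0,0]],[[0.004,0,0.03],[0,0,0]]]'

```text
time: 4.1
tcp_pos: [0.4782, -0.0441, 0.0419]
orientation: [[0.934, 0.003, -0.357], [0.357, -0.001, 0.934], [0.002, -1.0, -0.002]]
force: [-0.2, -2.0, -0.4]
opening: 0.0
```

Run:
```python
from h import *
st()
cv2.imwrite("pics/w4.png",manip.capture("wrist"));rows([((-.108,-.038,.042),0)])
```

```text
t 4.10 F(mm) [-108.   -41.4   41.9] force_fix [-0.91 -1.8  -0.4 ] open 0.0000 rv [-0.0016  0.0027 -0.0021]
[[0.0000,-0.0002,0.0061],[0.0009,-0.0016,0.0013]]
```

View pics/w4.png

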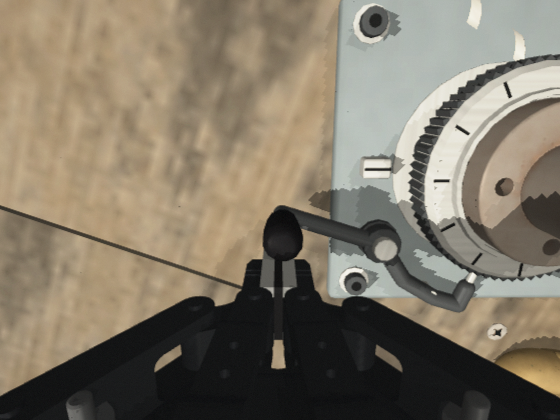

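>>> send_rows --commands '[[[0,0,0.005],[0,0,0]],[[0,0,0.008],[0,0,0]]]'

```text
time: 4.4
tcp_pos: [0.4777, -0.0416, 0.0422]
orientation: [[0.934, 0.005, -0.357], [0.357, -0.004, 0.934], [0.003, -1.0, -0.005]]
force: [3.1, -12.0, -4.9]
opening: -0.0001
```

Run:
```python
from h import *
st()
```

```text
t 4.40 F(mm) [-107.5  -38.8   42.2] force_fix [ -1.43 -12.36  -4.88] open -0.0001 rv [-0.0051  0.002  -0.0033]
```

Run:
```python
from h import *
c,s=np.cos(np.radians(105)),np.sin(np.radians(105))
rows([((-.108,-.055,.042),0),((-.108,-.055,.13),0),((.078*c,.078*s,.13),15),((.078*c,.078*s,.035),15)])
```

```text
[[-0.0009,0.0006,-0.0324],[0.0033,-0.0013,0.0021]]
[[-0.0003,-0.1754,-0.0333],[0.0033,-0.0013,0.0021]]
[[0.1748,-0.1762,0.2278],[0.0035,-0.1679,0.0016]]
[[0.1742,0.0138,0.2287],[0.0035,-0.1679,0.0016]]
```

>>> send_rows --commands '[[[-0.001,0,-0.032],[0,0,0]],[[0,-0.08,-0.033],[0,0,0]],[[0,-0.175,-0.033],[0,0,0]],[[0,-0.176,0.02],[0.003,-0.05,0]],[[0.09,-0.176,0.12],[0.003,-0.1,0]],[[0.175,-0.176,0.228],[0.003,-0.168,0]],[[0.175,-0.176,0.228],[0.003,-0.168,0.002]],[[0.175,-0.176,0.228],[0.003,-0.168,0.002]]]'

```text
time: 5.4
tcp_pos: [0.5183, 0.0968, 0.1296]
orientation: [[0.808, -0.001, -0.589], [0.589, -0.001, 0.808], [-0.001, -1.0, -0.0]]
force: [-0.1, -0.7, 0.1]
opening: 0.0
```

Run:
```python
from h import *
st()
import pickle; ci=manip.camera_info("wrist"); pickle.dump(ci,open("w5.pkl","wb"))
im=manip.capture("wrist");cv2.imwrite("pics/w5.png",im)
c,s=np.cos(np.radians(105)),np.sin(np.radians(105))
rows([((.078*c,.078*s,.035),15),((.068*c,.068*s,.035),15)])
for l in((-.08,.08,.012),(-.08,-.08,.012),(0,0,.048),(0,0,.086),(-.041,0,.048),(-.1067,-.0211,.063)): print(l,proj("w",W(l),ci).round(1))
```

```text
t 5.40 F(mm) [-20.   75.8 129.6] force_fix [-0.3  -0.59  0.06] open 0.0000 rv [-0.0005 -0.2631  0.0012]
[[0.0011,0.1892,0.0005],[0.0002,0.0000,-0.0010]]
[[0.0011,0.1892,-0.0195],[0.0002,0.0000,-0.0010]]
(-0.08, 0.08, 0.012) [206.4 175.6]
(-0.08, -0.08, 0.012) [171.4 340.9]
(0, 0, 0.048) [278.  310.6]
(0, 0, 0.086) [278.  344.5]
(-0.041, 0, 0.048) [225.9 298.4]
(-0.1067, -0.0211, 0.063) [127.1 313.9]
```

View pics/w5.png

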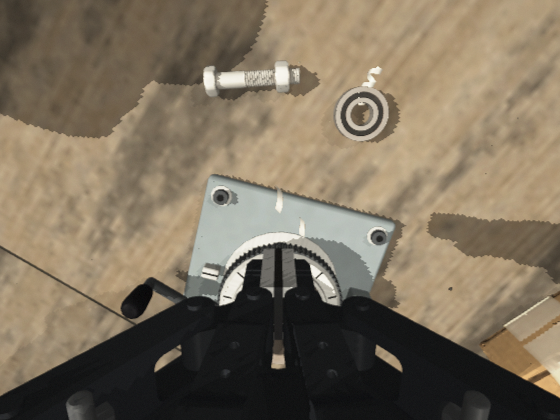

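>>> send_rows --commands '[[[0.001,0.09,0],[0,0,0]],[[0.001,0.17,0],[0,0,0]],[[0.001,0.189,0],[0,0,0]],[[0.001,0.189,-0.02],[0,0,0]],[[0.001,0.189,-0.02],[0,0,0]]]'

```text
time: 6.08
tcp_pos: [0.5266, 0.0868, 0.037]
orientation: [[0.809, 0.003, -0.587], [0.587, -0.002, 0.809], [0.001, -1.0, -0.003]]
force: [-1.2, -0.2, -0.0]
opening: -0.0002
```

Run:
```python
from h import *
st()
im=manip.capture("wrist");cv2.imwrite("pics/w6.png",im)
im=manip.capture("side");cv2.imwrite("pics/s6.png",cv2.resize(im[150:290,180:370],None,fx=4,fy=4,interpolation=cv2.INTER_CUBIC))
c,s=np.cos(np.radians(105)),np.sin(np.radians(105))
rows([((.060*c,.060*s,.035),15),((.057*c,.057*s,.035),15)])
```

```text
t 6.08 F(mm) [-15.9  63.4  37. ] force_fix [-1.15  0.23 -0.05] open -0.0002 rv [-0.0027 -0.2603 -0.0017]
[[-0.0018,0.0035,-0.0129],[0.0014,-0.0005,0.0005]]
[[-0.0018,0.0035,-0.0189],[0.0014,-0.0005,0.0005]]
```

View pics/w6.png

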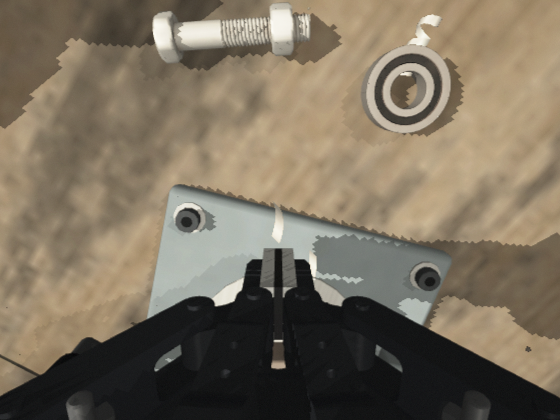

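View pics/s6.png

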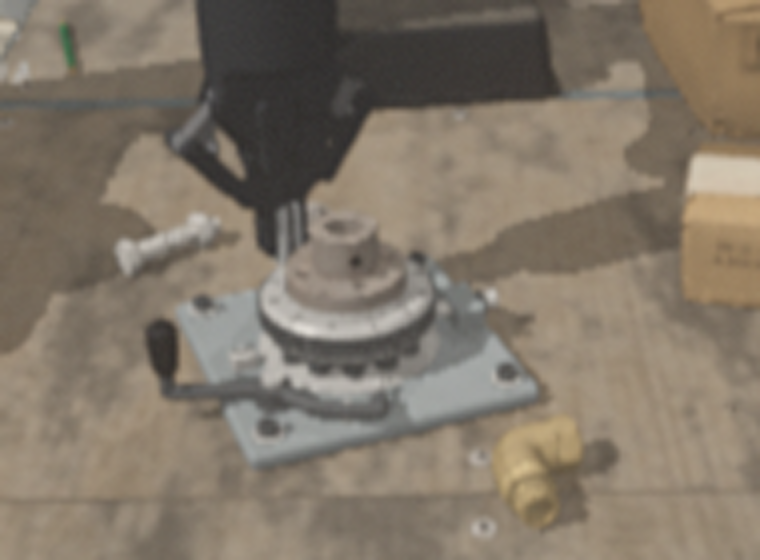

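>>> send_rows --commands '[[[-0.002,0.004,-0.005],[0,0,0]],[[-0.002,0.005,-0.01],[0,0,0]],[[-0.002,0.005,-0.013],[0,0,0]]]'

```text
time: 6.55
tcp_pos: [0.5289, 0.0816, 0.0344]
orientation: [[0.809, 0.002, -0.588], [0.588, -0.001, 0.809], [0.001, -1.0, -0.002]]
force: [-0.2, -0.0, 0.1]
opening: -0.0001
```

```bash
cat >> h.py <<'E'
def rad():
    s=manip.sense(); l=F(s["tcp_pos"]); f=Rt(0).T@np.array(s["force"]); f=np.array([f[0],f[2]])
    # Rt(0): x,y(down),z=+y
    ph=np.arctan2(l[1],l[0]); er=np.array([np.cos(ph),np.sin(ph)]); et=np.array([er[1],-er[0]])
    print("t %.2f r %.1f phi %.1f z %.1f Fr %.2f Fcw %.2f Fz %.2f"%(s["time"],np.hypot(*l[:2])*1e3,np.degrees(ph),l[2]*1e3,f@er,f@et,s["force"][2]))
def arc(phs,r,z,off=90):
    rows([((r*np.cos(np.radians(p)),r*np.sin(np.radians(p)),z),p-off) for p in phs])
E
python3 - <<'E'
from h import *
rad(); arc([105],.057,.034); arc([105],.055,.034)
E
```

```text
t 6.55 r 59.8 phi 105.0 z 34.4 Fr 0.11 Fcw -0.21 Fz 0.07
[[0.0001,0.0007,-0.0057],[0.0015,-0.0005,0.0006]]
[[0.0001,0.0007,-0.0097],[0.0015,-0.0005,0.0006]]
```

>>> send_rows --commands '[[[0,0.001,-0.004],[0,0,0]],[[0,0.001,-0.006],[0,0,0]],[[0,0.001,-0.006],[0,0,0]]]'

```text
time: 6.92
tcp_pos: [0.5291, 0.0812, 0.0338]
orientation: [[0.809, -0.001, -0.588], [0.588, 0.002, 0.809], [-0.0, -1.0, 0.002]]
force: [-5.2, 10.0, 6.9]
opening: -0.0001
```

Run:
```python
from h import *
rad(); arc([105],.055,.034)
```

```text
t 6.92 r 59.4 phi 105.2 z 33.8 Fr 11.14 Fcw 1.69 Fz 6.90
[[0.0003,-0.0005,-0.0088],[-0.0013,-0.0004,-0.0000]]
```

Run:
```python
from h import *
arc([105,102,99,96,93,91],.0573,.034)
```

```text
[[0.0003,-0.0005,-0.0042],[-0.0013,-0.0004,-0.0000]]
[[0.0063,-0.0005,-0.0043],[-0.0013,0.0329,-0.0001]]
[[0.0123,-0.0005,-0.0048],[-0.0013,0.0663,-0.0001]]
[[0.0183,-0.0005,-0.0056],[-0.0013,0.0996,-0.0001]]
[[0.0242,-0.0005,-0.0066],[-0.0013,0.1329,-0.0002]]
[[0.0281,-0.0005,-0.0075],[-0.0013,0.1552,-0.0002]]
```

>>> send_rows --commands '[[[0.006,-0.0005,-0.0043],[-0.001,0.033,0]],[[0.012,-0.0005,-0.0048],[-0.001,0.066,0]],[[0.018,-0.0005,-0.0056],[-0.001,0.1,0]],[[0.024,-0.0005,-0.0066],[-0.001,0.133,0]],[[0.028,-0.0005,-0.0075],[-0.001,0.155,0]]]'

```text
time: 7.55
tcp_pos: [0.541, 0.0884, 0.0336]
orientation: [[0.927, -0.004, -0.375], [0.375, 0.003, 0.927], [-0.002, -1.0, 0.004]]
force: [-4.0, 8.9, 3.0]
opening: 0.0001
```

Run:
```python
from h import *
rad(); st()
im=manip.capture("side");cv2.imwrite("pics/s7.png",cv2.resize(im[190:270,210:330],None,fx=6,fy=6,interpolation=cv2.INTER_CUBIC))
im=manip.capture("scene");cv2.imwrite("pics/c7.png",cv2.resize(im[190:290,220:330],None,fx=6,fy=6,interpolation=cv2.INTER_CUBIC))
arc([89,86,83,80,78],.0573,.034)
```

```text
t 7.55 r 59.7 phi 91.7 z 33.6 Fr 9.79 Fcw -0.21 Fz 2.99
t 7.55 F(mm) [-1.8 59.7 33.6] force_fix [-0.5   9.78  2.99] open 0.0001 rv [ 0.0042 -0.0166  0.0025]
[[0.0050,-0.0008,-0.0048],[-0.0026,0.0220,-0.0013]]
[[0.0110,-0.0008,-0.0052],[-0.0026,0.0554,-0.0013]]
[[0.0170,-0.0008,-0.0059],[-0.0025,0.0887,-0.0014]]
[[0.0229,-0.0008,-0.0069],[-0.0025,0.1220,-0.0015]]
[[0.0268,-0.0008,-0.0077],[-0.0025,0.1443,-0.0015]]
```

View pics/s7.png

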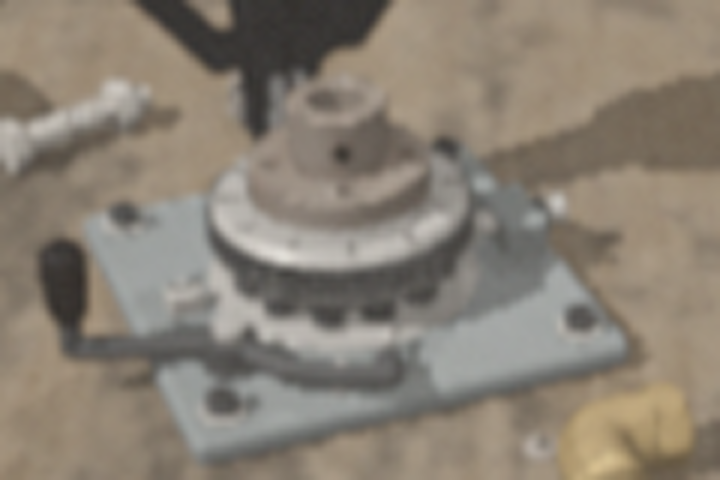

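View pics/c7.png

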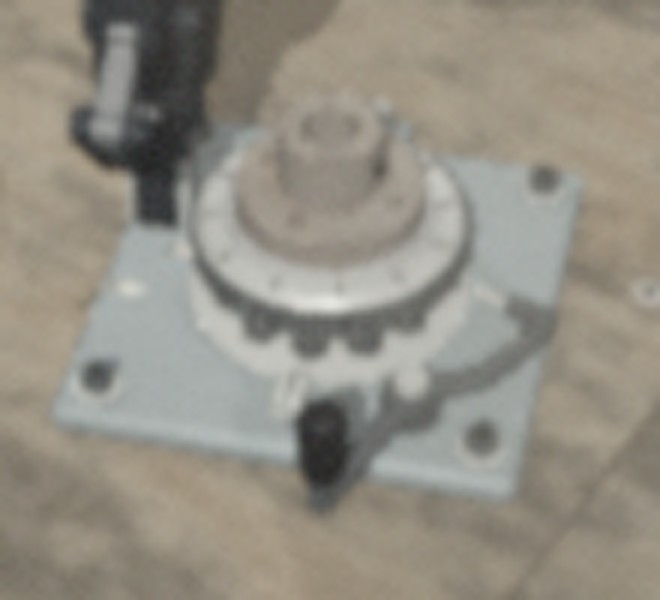

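>>> send_rows --commands '[[[0.005,-0.0008,-0.0048],[-0.0025,0.022,0]],[[0.011,-0.0008,-0.0052],[-0.0025,0.055,0]],[[0.017,-0.0008,-0.0059],[-0.0025,0.089,0]],[[0.023,-0.0008,-0.0069],[-0.0025,0.122,0]],[[0.024,-0.0008,-0.007],[-0.0025,0.13,0]]]'

```text
time: 8.28
tcp_pos: [0.5531, 0.0921, 0.0337]
orientation: [[0.984, -0.003, -0.179], [0.179, 0.003, 0.984], [-0.003, -1.0, 0.003]]
force: [-1.3, 10.8, 1.3]
opening: 0.0001
```

Run:
```python
from h import *
rad(); arc([79],.066,.034);arc([79],.085,.034);arc([79],.085,.13)
```

```text
t 8.28 r 59.9 phi 79.6 z 33.7 Fr 10.89 Fcw 0.72 Fz 1.29
[[0.0013,-0.0007,0.0123],[-0.0022,0.0027,-0.0018]]
[[0.0015,-0.0005,0.0503],[-0.0022,0.0027,-0.0018]]
[[0.0009,-0.1925,0.0509],[-0.0022,0.0027,-0.0018]]
```

>>> send_rows --commands '[[[0.001,0,0.012],[0,0,0]],[[0.001,0,0.05],[0,0,0]],[[0.001,-0.1,0.051],[0,0,0]],[[0.001,-0.21,0.051],[0,0,0]],[[0.001,-0.232,0.051],[0,0,0]],[[0.001,-0.232,0.051],[0,0,0]]]'

```text
time: 9.02
tcp_pos: [0.5497, 0.1176, 0.1503]
orientation: [[0.984, -0.002, -0.179], [0.179, 0.003, 0.984], [-0.001, -1.0, 0.003]]
force: [-0.4, -0.8, -0.6]
opening: 0.0
```

Run:
```python
from h import *
rad(); rows([((-.11,-.09,.15),0)])
im=manip.capture("side");cv2.imwrite("pics/s8.png",cv2.resize(im[190:270,210:330],None,fx=6,fy=6,interpolation=cv2.INTER_CUBIC))
```

```text
t 9.03 r 85.5 phi 78.7 z 150.3 Fr -0.72 Fcw -0.58 Fz -0.59
[[-0.1843,-0.0003,-0.3888],[-0.0020,-0.1192,-0.0006]]
```

View pics/s8.png

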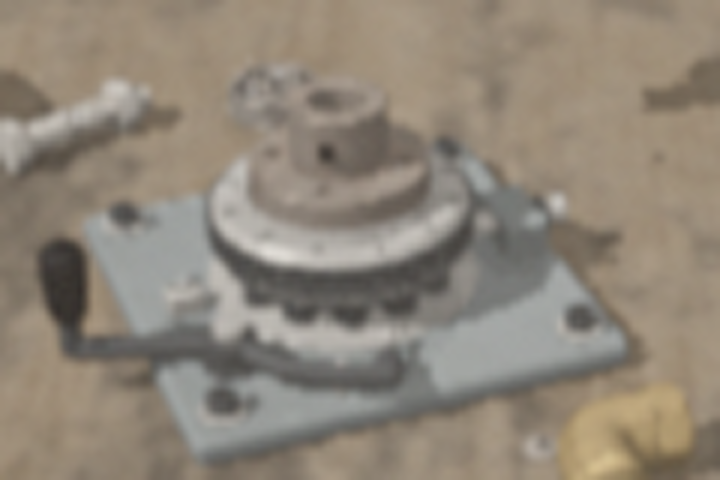

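>>> send_rows --commands '[[[-0.09,0,-0.1],[0,-0.06,0]],[[-0.184,0,-0.22],[0,-0.119,0]],[[-0.184,0,-0.33],[0,-0.119,0]],[[-0.184,0,-0.389],[-0.002,-0.119,0]],[[-0.184,0,-0.389],[-0.002,-0.119,0]],[[-0.184,0,-0.389],[-0.002,-0.119,0]]]'

```text
time: 9.82
tcp_pos: [0.4918, -0.0895, 0.1468]
orientation: [[0.934, -0.007, -0.358], [0.358, 0.002, 0.934], [-0.006, -1.0, 0.004]]
force: [-0.1, 0.2, -0.8]
opening: 0.0003
```

Run:
```python
from h import *
st()
ci=manip.camera_info("wrist")
im=manip.capture("wrist")
cv2.imwrite("pics/w9.png",im); cv2.imwrite("pics/w9z.png",cv2.resize(im[0:210,260:560],None,fx=2.6,fy=2.6,interpolation=cv2.INTER_CUBIC))
for k in range(0,36,5): print(k,((proj("w",W((-.041*np.cos(np.radians(k)),.041*np.sin(np.radians(k)),.048)),ci)-[260,0])*2.6).round(0))
rows([((-.108,.03,.13),0),((-.108,.03,.042),0)])
```

```text
t 9.82 F(mm) [-111.6  -88.6  146.8] force_fix [-0.01  0.22 -0.8 ] open 0.0003 rv [0.004  0.0009 0.0058]
0 [322. 211.]
5 [324. 197.]
10 [327. 182.]
15 [331. 167.]
20 [337. 153.]
25 [343. 139.]
30 [351. 125.]
35 [360. 112.]
[[0.0069,0.0350,0.2365],[-0.0022,0.0001,-0.0035]]
[[0.0078,0.2110,0.2359],[-0.0022,0.0001,-0.0035]]
```

View pics/w9z.png

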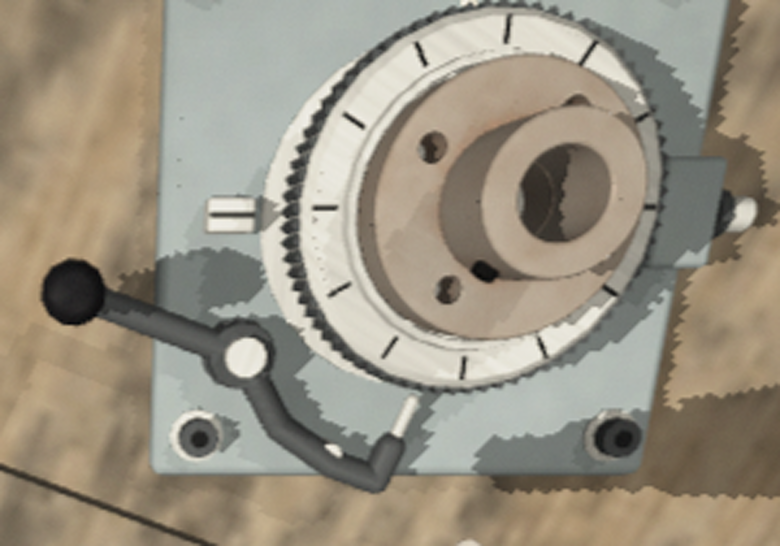

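>>> send_rows --commands '[[[0.007,0.03,0.11],[0,0,-0.003]],[[0.007,0.035,0.22],[-0.002,0,-0.003]],[[0.007,0.06,0.236],[-0.002,0,-0.003]],[[0.007,0.15,0.236],[-0.002,0,-0.003]],[[0.008,0.208,0.236],[-0.002,0,-0.003]],[[0.008,0.211,0.216],[-0.002,0,-0.003]],[[0.008,0.211,0.2],[-0.002,0,-0.003]]]'

```text
time: 10.75
tcp_pos: [0.4601, 0.0051, 0.0426]
orientation: [[0.933, 0.0, -0.36], [0.36, -0.0, 0.933], [-0.0, -1.0, -0.0]]
force: [-0.7, 0.3, -0.3]
opening: -0.0001
```

Run:
```python
from h import *
st(); cv2.imwrite("pics/w10.png",manip.capture("wrist"))
rows([((-.108,0,.042),0),((-.109,-.01,.042),0)])
```

```text
t 10.75 F(mm) [-107.2   11.    42.6] force_fix [-0.52  0.49 -0.25] open -0.0001 rv [-0.0003 -0.0006  0.    ]
[[-0.0028,0.0025,-0.0195],[0.0011,-0.0000,0.0010]]
[[-0.0048,0.0026,-0.0395],[0.0011,-0.0000,0.0010]]
```

View pics/w10.png

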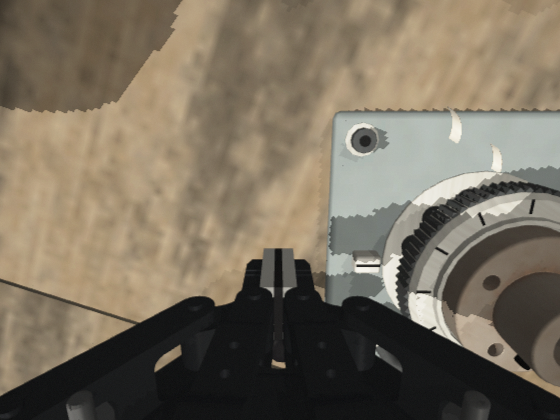

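>>> send_rows --commands '[[[-0.003,0.002,-0.015],[0,0,0]],[[-0.003,0.002,-0.025],[0,0,0]],[[-0.004,0.002,-0.034],[0,0,0]],[[-0.005,0.002,-0.042],[0,0,0]],[[-0.006,0.002,-0.05],[0,0,0]],[[-0.006,0.002,-0.056],[0,0,0]]]'

```text
time: 11.55
tcp_pos: [0.4683, -0.0233, 0.0422]
orientation: [[0.933, 0.002, -0.359], [0.359, -0.001, 0.933], [0.001, -1.0, -0.002]]
force: [-1.4, 1.1, -0.8]
opening: 0.0001
```

Run:
```python
from h import *
st()
rows([((-.110,-.024,.042),0)])
```

```text
t 11.55 F(mm) [-109.7  -18.4   42.2] force_fix [-0.92  1.56 -0.83] open 0.0001 rv [-0.0015  0.0001 -0.0013]
[[-0.0005,0.0004,-0.0113],[0.0010,-0.0001,0.0008]]
```

>>> send_rows --commands '[[[0,0,-0.005],[0,0,0]],[[0,0,-0.009],[0,0,0]],[[0,0,-0.011],[0,0,0]]]'

```text
time: 11.92
tcp_pos: [0.469, -0.0257, 0.0419]
orientation: [[0.934, -0.001, -0.358], [0.358, 0.004, 0.934], [0.0, -1.0, 0.004]]
force: [-4.6, 16.8, 8.4]
opening: 0.0003
```

Run:
```python
from h import *
st()
```

```text
t 11.93 F(mm) [-110.   -20.8   41.9] force_fix [ 1.7  17.3   8.42] open 0.0003 rv [ 0.0044  0.0008 -0.0003]
```

Run:
```python
from h import *
rows([((-.110,-.005,.042),0),((-.110,-.005,.15),0),((-.110,-.09,.15),0)])
```

```text
[[-0.0001,-0.0000,0.0317],[-0.0028,-0.0005,0.0002]]
[[-0.0000,-0.2160,0.0326],[-0.0028,-0.0005,0.0002]]
[[0.0001,-0.2168,-0.1374],[-0.0028,-0.0005,0.0002]]
```

>>> send_rows --commands '[[[0,0,0.02],[0,0,0]],[[0,0,0.032],[0,0,0]],[[0,-0.1,0.032],[-0.003,0,0]],[[0,-0.216,0.032],[-0.003,0,0]],[[0,-0.217,-0.06],[-0.003,0,0]],[[0,-0.217,-0.137],[-0.003,0,0]],[[0,-0.217,-0.137],[-0.003,0,0]],[[0,-0.217,-0.137],[-0.003,0,0]]]'

```text
time: 12.92
tcp_pos: [0.4933, -0.0898, 0.1498]
orientation: [[0.934, -0.0, -0.358], [0.358, 0.0, 0.934], [-0.0, -1.0, 0.0]]
force: [0.4, 0.3, 0.4]
opening: -0.0003
```

Run:
```python
from h import *
st()
ci=manip.camera_info("wrist")
im=manip.capture("wrist")
cv2.imwrite("pics/w11z.png",cv2.resize(im[0:210,260:560],None,fx=2.6,fy=2.6,interpolation=cv2.INTER_CUBIC))
for l in((-.11,-.04,.063),(-.1067,-.0211,.063),(-.055,-.04,.03)): print(((proj("w",W(l),ci)-[260,0])*2.6).round(0))
```

```text
t 12.93 F(mm) [-110.4  -89.4  149.8] force_fix [0.46 0.17 0.37] open -0.0003 rv [0.0001 0.0012 0.0002]
[ 49. 367.]
[ 62. 292.]
[235. 356.]
```

View pics/w11z.png

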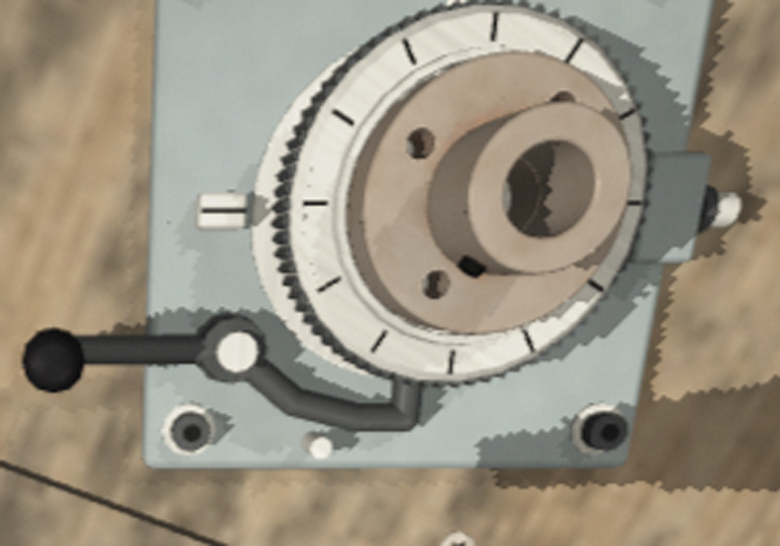

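Run:
```python
from h import *
im=manip.capture("scene")
for t in("brass_elbow","hex_bolt","bearing","hub"):
    for r in manip.trace(t,"scene")[:1]: print(t,r["box"])
print(manip.finish_job())
```

```text
brass_elbow [333.6, 220.7, 27.3, 21.4]
hex_bolt [188.5, 233.5, 13.2, 28.4]
bearing [201.9, 215.1, 16.8, 13.9]
hub [258.0, 207.1, 31.5, 24.6]
the job is handed in; nothing more can be done
None
```

The dial is one station further round clockwise, locked again, and the job was handed in at about 13 s of the 53 s allowed.

- **Lever open:** I pushed the handle with the shut fingertips until it met its stop, at about 12 N.
- **Dial:** I pressed the rim with about 10 N and stroked it roughly 25° clockwise, then let go. It clicked on by itself. The wrist picture showed an engraved line facing the reading mark and the hub turned about 30° with the dial.
- **Lever home:** I pushed the handle back to its home stop, at about 17 N.

In the final wrist picture, the lever stands at the same angle as at the start. Its nose is under the dial and a line faces the reading mark. The robot was clear of everything, with a force reading under 1 N.

The bearing and the bolt came out at their starting positions in the scene picture, to within the networks' scatter. The elbow's outline box read about 3 px smaller and shifted than at the start. I put that down to the same scatter, since the arm never came near it, but I did not check it separately.

My two measurements of the fixture, from the fixed cameras and from the wrist camera, differed by about 4.5 mm. I used their average and relied on contact forces for the final approach.

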